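Turn the soldering turntable under the torch

ROBOT

A 7-joint arm with a two-finger parallel gripper is mounted at the origin on the work surface. World frame = base frame: x ahead of the robot, y to its left, z up, the work surface at z = 0. Lengths are in m, angles in rad, forces in N, time in s.
With the tool pointing down it reaches from about 0.4 to 0.85 m from the base axis. Payload 10.4 kg.
Tool frame: the origin (TCP) lies between the finger pads; the fingertips stand ahead of it and the grasp point (between the pads) lies 5 mm behind it (manip.tip_extent is the z of the fingertips in the tool frame, in m); z points along the fingers, y is the line along which they close (so a half turn about z gives the same grasp; the last joint's range is limited). The gripper opens to 85 mm and grips with 20 to 120 N. Pads are 22 mm wide; open, the fingers measure 114 mm over their backs; the gripper's body (76 mm by 85 mm) begins 54 mm behind the grasp point. The pads swing forward as they close: fully open they stand 13 mm farther back than shut.
Start: joints at [-1.311, 0.332, -0.065, 1.46, 0.022, 1.35, -0.088], TCP at [0.174, 0.6, 0.245] pointing down, gripper open.
Joint ranges: [-2.6, 2.6], [-0.5, 2.12], [-1.47, 1.34], [0.16, 2.42], [-1.27, 4.41], [0.06, 2.06], [-2.6, 2.6]. Speed limits (rad/s): [2.22, 2.22, 2.79, 2.79, 3.14, 3.14, 3.14].

INTERFACE

Orientations are given as a unit quaternion [x, y, z, w].
In Python, from workcell import status, viewer, manip gives the robot as it stands.
- The arm moves only by the tool play_rows, never from a script. Its argument "plan" is one flat list of numbers, 7 for each row, row after row: the turn, a rotation vector about the tool's x, y, z in degrees, then the shift along the tool's x, y, z in m, then the opening, from 0 (shut) to 1 (fully open). In form: [ax, ay, az, dx, dy, dz, grip, ax, ay, az, dx, dy, dz, grip, ...]. A call has 1 to 20 rows; each row is the pose to reach, as a shift and turn from the pose commanded when the call began, along the tool's axes at that moment; what a row does not reach only later rows make up. A row lasts 1/8 s, in which the tool goes at most 62.5 mm and 10.7 degrees, less where a joint would pass 70% of its speed; a pose out of reach is approached as far as the arm can. A call with a gripper value outside its range is refused whole. The fingers move at their own pace and stop on an object; "squeeze" is the grip in N (left out, the last holds). Time passes only in rows, so rows that repeat a pose let the fingers close. It gives the time, the measured TCP pose, the force, the opening and the grip force at its end, in the units of the state.
- status.get_obs(): the state, without advancing time (a new reading comes with each control period).
- viewer.camera(name): name is "side" or "top"; returns the picture (400x640x3 uint8, red, green, blue); there is no depth.
- viewer.camera_model(name): a dict with "fx", "fy", "cx", "cy" (pixels), "R" (3x3) and "t" (3): a world point X has camera coordinates R X + t. Camera axes: x right, y down, z forward; pixel columns grow to the right and rows downward; lengths in m; the calibration is good to about 2 mm. A picture is of the moment at which its call begins. camera_model takes no time and is no camera call.
- manip.hand_in(): hands the job in; it is judged then, once.
The state is a dict: "clock": time; "joint_pos": joint angles; "joint_velocities": joint speeds; "tau": joint torques, N m; "position": TCP position; "ee_rot": TCP orientation; "ft_force": force on the tool from outside, world axes, zero at the start; "torque": the same for the moment, N m; "grip_width": opening from 0.0 (shut) to 1.0 (fully open); "grasp_force": force on a finger pad.
Only numpy, scipy, OpenCV 4.12 (cv2) and the standard library are available. Lean on these libraries where they do the work, as an engineer would, in place of code of your own. Each camera call takes 0.05 s, during which the arm holds its last target. There are 200 camera calls.

TASK

Turn the soldering turntable by pushing sideways on its spokes with a fingertip until the brass ring lying on the pale block is directly under the tip of the torch, leave it at rest there and draw back. Touch nothing of the turntable but its spokes, so not the pan, the block or the ring, which must stay lying where it is on the block; do not touch the torch, and leave the jar, the third-hand stand and the dish alone.

Things in the scene. Friction and masses are not known exactly. Their poses are not given: they have to be found in the camera images.
- axis (a point): point on the vertical turning axis of the turntable, at the height of the spokes (45 mm above the tile that it stands on). The foot below is a fixed steel disc, 75 mm in radius and 14 mm high.
- rotor (a joint): turning angle of the turntable (rad), 0 at the start, growing counter-clockwise seen from above. It turns both ways for almost two turns; friction (about 0.3 N m, so about 2 N at a spoke) stops it at once and holds it wherever it is left.
- spokes: four level steel rods, 12 mm thick, 90 degrees apart, sticking out from the hub under the pan, each ending in a black ball 22 mm across, centred 185 mm from the axis. Rod centre line 45 mm above the tile; free of the pan from 110 to 174 mm from the axis. Origin on the axis at the tile's top; x axis towards the block, the spokes at 45, 135, 225 and 315 degrees from it, all alike.
- pan: dark round pan, 220 mm across, with a low rim (67 mm above the tile), and the pale soldering block fixed on it (70 x 70 x 20 mm, its centre 60 mm from the axis, its top 80 mm above the tile). It turns with the spokes. Origin on the axis at the tile's top, x axis towards the block.
- block_top (a point): centre of the pale block's top face, where the ring lies
- ring: loose brass ring lying flat on the block: 32 mm outside and 24 mm inside diameter, 10 mm high, about 30 g. Origin at the centre of its underside, 60 mm from the turning axis.
- torch_tip (a point): lower end of the torch's copper nozzle, which points straight down, 60 mm from the turning axis and 127 mm above the tile (37 mm above the ring's top when the ring is under it). The nozzle hangs over the pan on a bent steel tube.
- torch: fixed torch on a stand beside the turntable, on the side away from the robot. Its origin is on the turning axis at the tile's top, and its x axis points to the stand: a post 230 mm from the axis on a foot of 35 mm radius; the brass handle lies level at 188 mm above the tile, 165 to 280 mm from the axis.
- tile: fixed light tile on the bench, 540 x 660 x 8 mm, origin at the centre of its underside; its top is 8 mm above the bench. All the things stand on it, the turntable at its middle.
- jar: loose glass jar with a white lid, 54 mm across, 50 mm high; origin at the centre of its underside
- third_hand: loose black stepped weight with a short steel arm on top, 72 mm across, 92 mm high; origin at the centre of its underside
- dish: loose shallow white dish, 80 mm across, 18 mm high; origin at the centre of its underside

How it is judged:
By the outcome, as a careful person would: the job done as asked, in the order asked, and still so for the second after the job is handed in, with the robot touching nothing.
It also fails if it takes over 51 s, if anything falls off the work surface, if the arm or the gripper's body presses on something with over 40 N, if the wrist force passes 120 N, or if a joint passes its speed limit or range.

## Working session

There is one attempt and no reset: what is moved stays moved. The work goes in short steps, Python scripts to look and compute and a tool call to move; the robot and the scene stay as the last step left them, time stands still between calls to the robot, and variables do not carry over. Pictures are saved under pics/ and viewed, at most 10 in all, crops included, and the job is handed in when it is done.

Besides the shell and the picture viewer there is one more tool, called as a command line: name --argument value ..., lists and objects as JSON in quotes. play_rows: Moves the arm, as the interface text tells. Its arguments: {"type":"object","properties":{"plan":{"type":"array","items":{"type":"number"}},"squeeze":{"type":"number"}},"required":["plan"]}

```bash
mkdir -p pics
python3 - <<'E'
from workcell import status, viewer, manip
import cv2
for n in ("top","side"):
    cv2.imwrite(f"pics/{n}0.png",viewer.camera(n)[:,:,::-1]); print(n,viewer.camera_model(n))
o=status.get_obs(); print(o["clock"],o["position"],o["ee_rot"],o["grip_width"],manip.tip_extent)
E
```

```text
top {'fx': 453.60084981105, 'fy': 453.60084981105, 'cx': 322.7021465893228, 'cy': 200.28140962184355, 'R': array([[ 0.01128352, -0.99993227,  0.00285162],
       [-0.99332805, -0.01153623, -0.11474446],
       [ 0.11476958, -0.00153787, -0.99339095]]), 't': array([0.04820846, 0.59700992, 1.05887   ])}
side {'fx': 424.77944432151264, 'fy': 424.77944432151264, 'cx': 317.5802358472079, 'cy': 198.4802538720969, 'R': array([[ 0.83822694, -0.54523893, -0.00949239],
       [-0.42093989, -0.6358727 , -0.64689683],
       [ 0.34667738,  0.54624208, -0.76251845]]), 't': array([-0.45207791,  0.32254225,  0.7743427 ])}
0.1 [0.17433101 0.59985456 0.24461282] [ 1.40915361e-01  9.90021441e-01 -6.35836093e-04 -4.75003199e-05] 1.0031577909143659 0.014
```

View pics/top0.png

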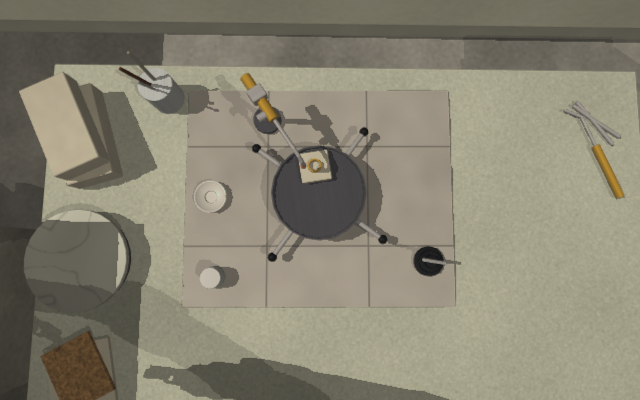

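View pics/side0.png

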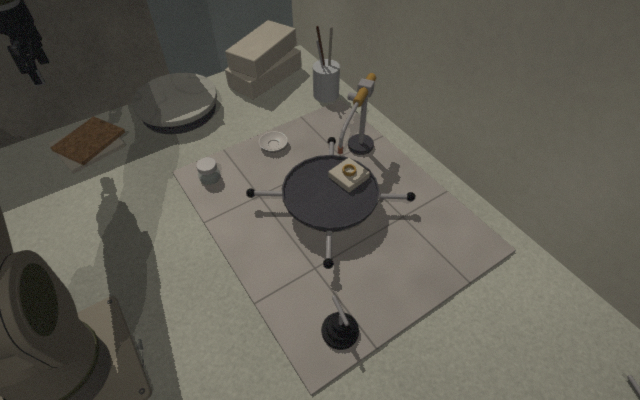

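The top view shows the balls at about (364,131), (257,148), (272,257) and (383,239), the ring at (316,166) and the nozzle tip at (303,166). The jar is at (211,277), the dish at (209,197) and the third hand at (429,261). Next I'll enlarge both views.

Run:
```python
import cv2
a=cv2.imread("pics/top0.png")[115:215,260:380]; cv2.imwrite("pics/topc.png",cv2.resize(a,None,fx=6,fy=6,interpolation=cv2.INTER_CUBIC))
a=cv2.imread("pics/side0.png")[120:220,290:410]; cv2.imwrite("pics/sidec.png",cv2.resize(a,None,fx=6,fy=6,interpolation=cv2.INTER_CUBIC))
```

```text
(no output)
```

View pics/topc.png

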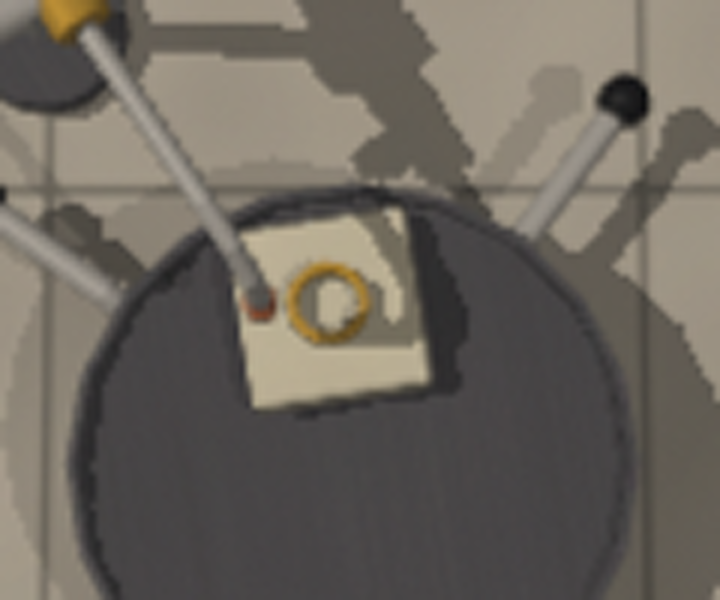

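View pics/sidec.png

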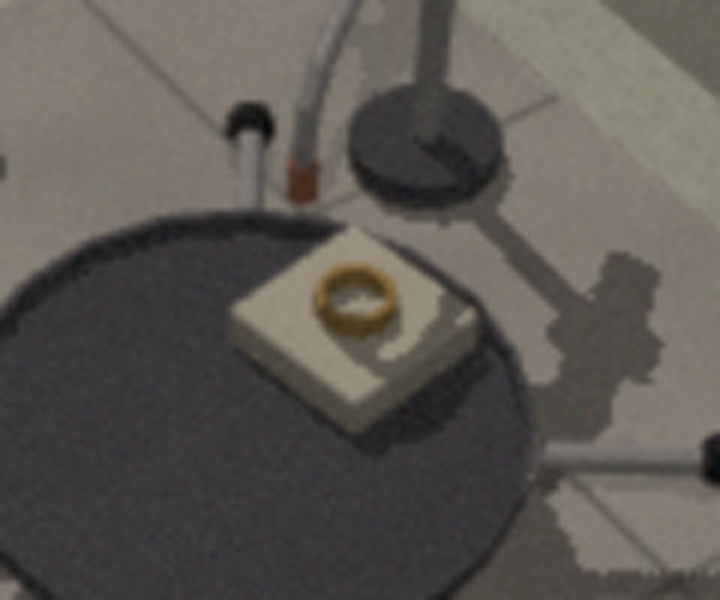

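The top crop has the ring centred at (328,303) and the nozzle's lower end at about (260,311). The side crop has the ring at (356,299) and the nozzle's bottom centre at (302,200).

```bash
cat > h.py <<'E'
import numpy as np, cv2
from workcell import status, viewer, manip
def ray(n,u,v,z):
    m=viewer.camera_model(n); R=np.array(m["R"]); t=np.array(m["t"])
    d=R.T@np.array([(u-m["cx"])/m["fx"],(v-m["cy"])/m["fy"],1]); c=-R.T@t
    return c+d*(z-c[2])/d[2]
def proj(n,X):
    m=viewer.camera_model(n); p=np.array(m["R"])@X+m["t"]
    return p[0]/p[2]*m["fx"]+m["cx"],p[1]/p[2]*m["fy"]+m["cy"]
def crop(n,u,v): return {"top":(260+(u+.5)/6-.5,115+(v+.5)/6-.5),"side":(290+(u+.5)/6-.5,120+(v+.5)/6-.5)}[n]
E
python3 - <<'E'
from h import *
np.set_printoptions(precision=4,suppress=True)
A={}
for n,bs in (("top",[(363.4,131.4),(256.5,148),(272,257),(382.7,239.3)]),("side",[(410.5,196.5),(331.5,140.5),(250.5,193),(327.7,263.5)])):
    P=np.array([ray(n,*b,.053) for b in bs]); c=P.mean(0); A[n]=c; d=P-c
    print(n,c,np.linalg.norm(d,axis=1),np.degrees(np.arctan2(d[:,1],d[:,0])))
for n,r,t in (("top",(328,303),(260,311)),("side",(356,299),(302,200))):
    for nm,p,z in (("ring",r,.093),("tip",t,.135)):
        X=ray(n,*crop(n,*p),z); d=X-A[n]; print(n,nm,X,np.hypot(d[0],d[1]),np.degrees(np.arctan2(d[1],d[0])))
for nm,n,p,z in (("jar","top",(210.5,277),.058),("dish","top",(209,197),.02),("3h","top",(429,261),.04),("jar","side",(207,163),.058),("3h","side",(340,332),.03),("torchhandle","top",(248,80),.196),("torchhandle2","top",(271,116),.196)):
    X=ray(n,*p,z); d=X-A[n]; print(nm,n,X,np.hypot(d[0],d[1]),np.degrees(np.arctan2(d[1],d[0])))
E
```

```text
top [0.6112 0.0648 0.053 ] [0.1848 0.185  0.1855 0.1858] [ -34.9946   54.4568  144.7573 -125.3273]
side [0.6137 0.0611 0.053 ] [0.1847 0.1853 0.1843 0.1846] [ -35.2778   54.6237  144.9404 -125.5229]
top ring [0.6709 0.0755 0.093 ] 0.06068571178806492 10.115280465922599
top tip [0.6594 0.0997 0.135 ] 0.0595422987305434 35.812521523717585
side ring [0.6732 0.072  0.093 ] 0.0604967863272786 10.434918887729559
side tip [0.6609 0.0928 0.135 ] 0.05694139966879273 33.8958098681445
jar top [0.4122 0.3123 0.058 ] 0.31750884350402736 128.79407270496623
dish top [0.6029 0.3327 0.02  ] 0.2680446571394125 91.76413678114497
3h top [ 0.4543 -0.1977  0.04  ] 0.3058138120048437 -120.86170512358441
jar side [0.417  0.3093 0.058 ] 0.31661889573131924 128.3903322214665
3h side [ 0.4509 -0.213   0.03  ] 0.3187675239328244 -120.69460161111063
torchhandle top [0.832  0.2162 0.196 ] 0.2676743974359059 34.42513226689434
torchhandle2 top [0.7542 0.1656 0.196 ] 0.17501850311134384 35.1628112322891
```

Axis is about (0.6125, 0.063). The ring is at about 10°, the torch at about 35°, so the table needs about +25°. I'll push the 144.8° spoke, approaching from its clockwise side with the fingers shut. First I move to above the standoff point.

play_rows --plan '[0,0,10,-0.11,-0.077,0,0,0,0,19,-0.222,-0.154,0,0,0,0,19,-0.333,-0.231,0,0,0,0,19,-0.4445,-0.3075,0,0,0,0,19,-0.4445,-0.3075,0,0,0,0,19,-0.4445,-0.3075,0,0,0,0,19,-0.4445,-0.3075,0,0,0,0,19,-0.4445,-0.3075,0,0,0,0,19,-0.4445,-0.3075,0,0,0,0,19,-0.4445,-0.3075,0,0,0,0,19,-0.4445,-0.3075,0,0,0,0,19,-0.4445,-0.3075,0,0,0,0,19,-0.4445,-0.3075,0,0,0,0,19,-0.4445,-0.3075,0,0]' --squeeze 30

```text
clock: 1.85
position: [0.5152, 0.1814, 0.2453]
ee_rot: [0.302, 0.953, 0.0, -0.0]
ft_force: [0.6, 0.2, 0.7]
grip_width: 0.001
grasp_force: 0.0
```

```bash
cat >> h.py <<'E'
from scipy.spatial.transform import Rotation as Ro
C=np.array([.6125,.063])
def rel(p,yaw=0):  # world target + world yaw change -> tool row
    o=status.get_obs(); R=Ro.from_quat(o["ee_rot"]).as_matrix()
    return np.round(np.r_[-yaw,R.T@(np.array(p)-o["position"])],4)
def at(spoke,r,off,z):  # finger pose at offset off clockwise of spoke line
    a=np.radians(spoke); return np.r_[C+r*np.array([np.cos(a),np.sin(a)])+off*np.array([np.sin(a),-np.cos(a)]),z]
def st():
    o=status.get_obs(); R=Ro.from_quat(o["ee_rot"]).as_matrix(); print(o["clock"],o["position"],np.degrees(np.arctan2(R[1,1],R[0,1])),R[:,2],o["ft_force"],o["grip_width"])
E
python3 - <<'E'
from h import *
np.set_printoptions(precision=4,suppress=True)
st(); print(rel(at(144.8,.147,.04,.05)))
E
```

```text
1.85 [0.5152 0.1814 0.2453] 54.850135564754915 [-0.      0.0002 -1.    ] [0.6421 0.1614 0.6765] 0.0006188815209104108
[ 0.     -0.0008 -0.0007  0.1953]
```

play_rows --plan '[0,0,0,0,0,0.04,0,0,0,0,0,0,0.08,0,0,0,0,0,0,0.12,0,0,0,0,0,0,0.15,0,0,0,0,0,0,0.17,0,0,0,0,0,0,0.185,0,0,0,0,0,0,0.195,0,0,0,0,0,0,0.195,0,0,0,0,0,0,0.195,0]'

```text
clock: 2.98
position: [0.5159, 0.1811, 0.051]
ee_rot: [0.302, 0.953, 0.0, 0.0]
ft_force: [-0.3, -1.2, -0.1]
grip_width: -0.005
grasp_force: 0.0
```

Run:
```python
from h import *
np.set_printoptions(precision=4,suppress=True)
st()
for n,(x,y) in (("top",(250,110)),("side",(240,120))):
    a=viewer.camera(n)[y:y+160,x:x+200,::-1]; cv2.imwrite(f"pics/{n}1.png",cv2.resize(a,None,fx=3.5,fy=3.5,interpolation=cv2.INTER_CUBIC))
for s in (0,6,12,18,21): print(s,rel(at(144.8+s,.147,.0205,.05),s))
```

```text
2.975 [0.5159 0.1811 0.051 ] 54.79936615930046 [ 0.001   0.0006 -1.    ] [-0.294  -1.2168 -0.0953] -0.005492099135558019
0 [ 0.     -0.     -0.0203  0.001 ]
6 [-6.      0.0013 -0.0358  0.001 ]
12 [-12.       0.001   -0.0514   0.001 ]
18 [-18.      -0.0009  -0.0668   0.0009]
21 [-21.      -0.0024  -0.0744   0.0009]
```

View pics/side1.png

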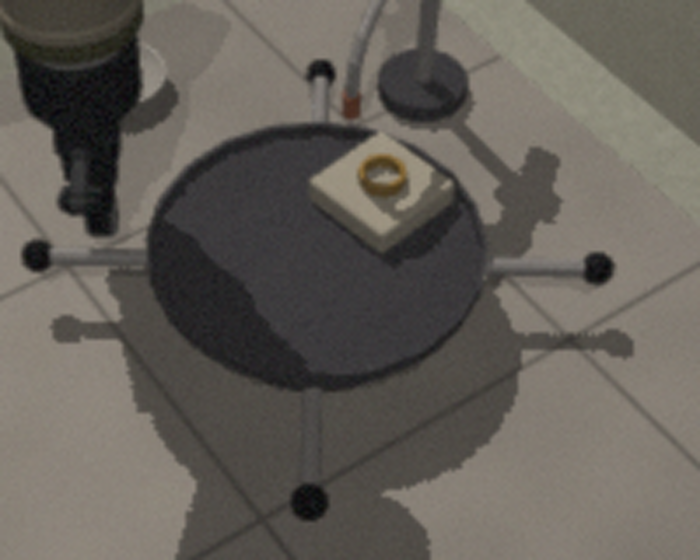

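The fingertip at (100,230) stands beside the left spoke, about midway between the rim and the ball, and clear of the pan. I'll push about 18° slowly, then check.

play_rows --plan '[0,0,0,0,-0.007,0,0,0,0,0,0,-0.013,0,0,0,0,0,0,-0.018,0,0,0,0,-1,0.0003,-0.023,0,0,0,0,-3,0.0008,-0.028,0,0,0,0,-5,0.0012,-0.033,0,0,0,0,-7,0.0013,-0.0385,0,0,0,0,-9,0.0013,-0.0436,0,0,0,0,-11,0.0012,-0.0488,0,0,0,0,-13,0.0008,-0.054,0,0,0,0,-15,0.0002,-0.059,0,0,0,0,-16.5,-0.0004,-0.063,0,0,0,0,-18,-0.0009,-0.0668,0,0,0,0,-18,-0.0009,-0.0668,0,0,0,0,-18,-0.0009,-0.0668,0,0]'

```text
clock: 4.95
position: [0.4772, 0.1256, 0.0501]
ee_rot: [0.15, 0.989, -0.0, -0.0]
ft_force: [-0.2, -0.2, -0.2]
grip_width: 0.001
grasp_force: 0.0
```

Run:
```python
from h import *
np.set_printoptions(precision=4,suppress=True)
st()
t=viewer.camera("top"); s=viewer.camera("side")
a=np.hstack([cv2.resize(i[y:y+75,x:x+75,::-1],None,fx=5,fy=5,interpolation=cv2.INTER_CUBIC) for i,x,y in ((t,280,130),(s,310,125))])
cv2.imwrite("pics/p2.png",a)
```

```text
4.95 [0.4772 0.1256 0.0501] 72.77972348671614 [-0.001  -0.0003 -1.    ] [-0.2111 -0.2013 -0.2405] 0.0008793523693017273
```

View pics/p2.png

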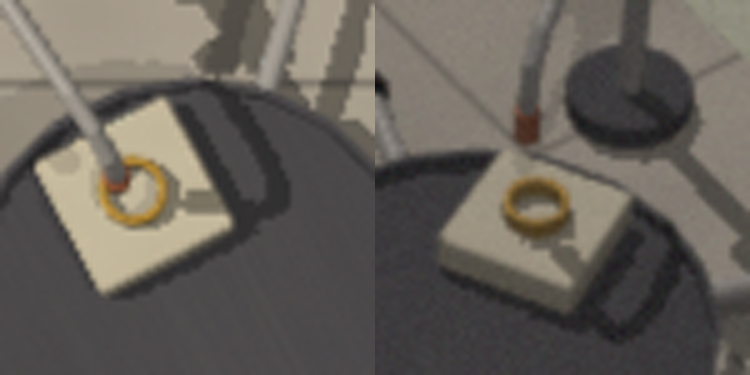

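The ring is now at (133,191) in the left (top) panel and (162,206) in the right (side) one. The nozzle end is at (117,184) in the left panel and (152,140) in the right, so several degrees are still missing.

Run:
```python
from h import *
A={"top":np.array([.6112,.0648]),"side":np.array([.6137,.0611])}
f=lambda x,y,p:(x+(p[0]+.5)/5-.5,y+(p[1]+.5)/5-.5)
for n,x,y,r,t,blk in (("top",280,130,(133,191),(117,184),[(36,163),(163,97),(234,222),(106,297)]),("side",310,125,(162,205),(152,140),[(137,150),(64,237),(198,288),(259,193)])):
    for nm,p,z in (("ring",r,.093),("tip",t,.135),("block",np.mean(blk,0),.088)):
        X=ray(n,*f(x,y,p),z)[:2]; d=X-A[n]; print(n,nm,X.round(4),np.hypot(*d).round(4),np.degrees(np.arctan2(d[1],d[0])).round(2))
    # where ring centre should appear for torch angle
    for a in (34,35,36):
        q=proj(n,np.r_[A[n]+.06*np.array([np.cos(np.radians(a)),np.sin(np.radians(a))]),.135]); print(a,((np.array(q)-(x,y)+.5)*5-.5).round(1))
```

```text
top ring [0.6643 0.0939] 0.0606 28.71
top tip [0.6595 0.0995] 0.0595 35.69
top block [0.6635 0.0933] 0.0596 28.53
34 [119.6 180.8]
35 [117.7 182.1]
36 [115.7 183.4]
side ring [0.667  0.0909] 0.0611 29.2
side tip [0.6617 0.0936] 0.0579 34.11
side block [0.6665 0.0878] 0.0591 26.85
34 [153.9 137.1]
35 [151.7 136.5]
36 [149.5 135.9]
```

Torch angle is about 35.1° and ring about 28.8°, so the table needs 6.2° more.

Run:
```python
from h import *
np.set_printoptions(precision=4,suppress=True)
o=status.get_obs(); p=o["position"]; R=Ro.from_quat(o["ee_rot"]).as_matrix()
for s in (2,4,5.2,6.2):
    q=np.r_[C+Ro.from_euler("z",s,degrees=True).as_matrix()[:2,:2]@(p[:2]-C),p[2]]; print(s,rel(q,s))
```

```text
2 [-2.      0.0006 -0.0052  0.    ]
4 [-4.      0.001  -0.0103  0.    ]
5.2 [-5.2     0.0012 -0.0135  0.    ]
6.2 [-6.2     0.0013 -0.0161  0.    ]
```

play_rows --plan '[0,0,-1,0.0003,-0.0026,0,0,0,0,-2,0.0006,-0.0052,0,0,0,0,-3,0.0008,-0.0078,0,0,0,0,-4,0.001,-0.0103,0,0,0,0,-5.2,0.0012,-0.0135,0,0,0,0,-6,0.0013,-0.0156,0,0,0,0,-6,0.0013,-0.0156,0,0,0,0,-6,0.0013,-0.0156,0,0]'

```text
clock: 6.05
position: [0.4719, 0.111, 0.0503]
ee_rot: [0.098, 0.995, -0.0, 0.0]
ft_force: [-0.3, -1.0, -0.3]
grip_width: -0.002
grasp_force: 0.0
```

Run:
```python
from h import *
np.set_printoptions(precision=4,suppress=True)
st()
t=viewer.camera("top"); s=viewer.camera("side")
a=np.hstack([cv2.resize(i[y:y+50,x:x+50,::-1],None,fx=8,fy=8,interpolation=cv2.INTER_CUBIC) for i,x,y in ((t,280,140),(s,315,135))])
cv2.imwrite("pics/p3.png",a)
```

```text
6.05 [0.4719 0.111  0.0503] 78.77432917756803 [ 0.     -0.0002 -1.    ] [-0.3144 -1.0153 -0.2815] -0.0017491428891076102
```

View pics/p3.png

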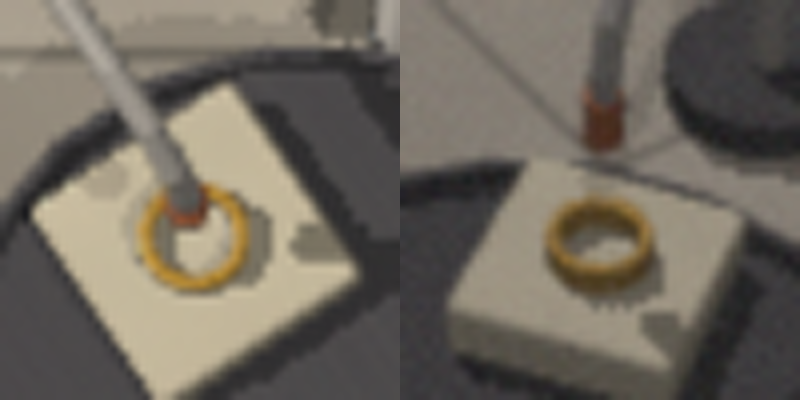

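The ring centre is at (194,238) in the left (top) panel and (200,243) in the right (side) one. The nozzle end is at (186,217) and (203,147).

Run:
```python
from h import *
A={"top":np.array([.6112,.0648]),"side":np.array([.6137,.0611])}
f=lambda x,y,p:(x+(p[0]+.5)/8-.5,y+(p[1]+.5)/8-.5)
for n,x,y,r,t in (("top",280,140,(194,238),(186,217)),("side",315,135,(200,243),(203,147))):
    for nm,p,z in (("ring",r,.093),("tip",t,.135)):
        X=ray(n,*f(x,y,p),z)[:2]; d=X-A[n]; print(n,nm,X.round(4),np.hypot(*d).round(4),np.degrees(np.arctan2(d[1],d[0])).round(2))
    for a in (34,35,36):
      for z in (.093,.135):
        q=proj(n,np.r_[A[n]+.06*np.array([np.cos(np.radians(a)),np.sin(np.radians(a))]),z]); print(a,z,((np.array(q)-(x,y)+.5)*8-.5).round(1))
```

```text
top ring [0.6608 0.0993] 0.0604 34.87
top tip [0.6588 0.0999] 0.0592 36.38
34 0.093 [197.4 237.4]
34 0.135 [191.7 209.6]
35 0.093 [194.4 239.4]
35 0.135 [188.5 211.6]
36 0.093 [191.4 241.4]
36 0.135 [185.4 213.8]
side ring [0.6635 0.0958] 0.0607 34.83
side tip [0.6609 0.0928] 0.0569 33.84
34 0.093 [202.  245.5]
34 0.135 [206.5 139.7]
35 0.093 [198.6 244.5]
35 0.135 [203.  138.7]
36 0.093 [195.2 243.6]
36 0.135 [199.5 137.8]
```

Ring 34.85° against torch about 35.1°, which is within 0.5 mm. Now I draw back, first off the spoke and then up.

play_rows --plan '[0,0,0,0,0.005,0,0,0,0,0,0,0.012,0,0,0,0,0,0,0.02,0,0,0,0,0,0,0.02,0,0,0,0,0,0,0.02,-0.03,0,0,0,0,0,0.02,-0.08,0,0,0,0,0,0.02,-0.13,0,0,0,0,0,0.02,-0.18,0,0,0,0,-0.02,0.06,-0.2,0,0,0,0,-0.02,0.11,-0.2,0,0,0,0,-0.02,0.16,-0.2,0,0,0,0,-0.02,0.2,-0.2,0,0,0,0,-0.02,0.2,-0.2,0,0,0,0,-0.02,0.2,-0.2,0,0]'

```text
invalid input
```

Run:
```python
from h import *
st()
t=viewer.camera("top"); s=viewer.camera("side")
a=np.vstack([np.hstack([cv2.resize(i[y:y+50,x:x+50,::-1],None,fx=8,fy=8,interpolation=cv2.INTER_CUBIC) for i,x,y in ((t,280,140),(s,315,135))]),
 cv2.resize(np.hstack([t,s])[:,:,::-1],(800,200))[:200]])
cv2.imwrite("pics/p4.png",a)
```

```text
6.15 [0.47185977 0.1111086  0.05032147] 78.77989105681661 [ 2.62572418e-05 -9.99440332e-05 -9.99999995e-01] [0.50319325 0.35148187 0.31788098] -0.0004301845899329982
```

View pics/p4.png

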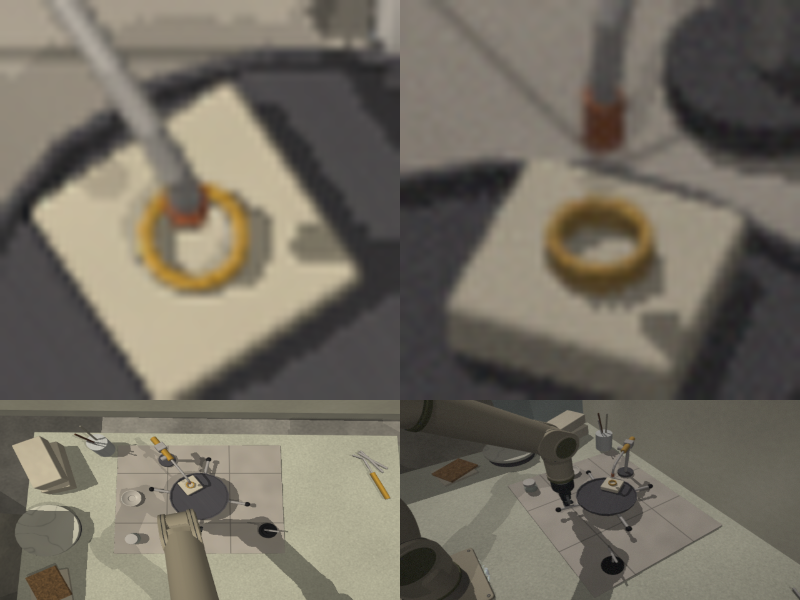

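The call was refused because of a malformed row, so nothing moved and the ring is unchanged at (194,238). I'll resend it with correct rows.

play_rows --plan '[0,0,0,0,0.005,0,0,0,0,0,0,0.012,0,0,0,0,0,0,0.02,0,0,0,0,0,0,0.02,0,0,0,0,0,0,0.02,-0.03,0,0,0,0,0,0.02,-0.08,0,0,0,0,0,0.02,-0.13,0,0,0,0,0,0.02,-0.18,0,0,0,0,0,0.06,-0.2,0,0,0,0,0,0.11,-0.2,0,0,0,0,0,0.16,-0.2,0,0,0,0,0,0.2,-0.2,0,0,0,0,0,0.2,-0.2,0,0,0,0,0,0.2,-0.2,0]'

```text
clock: 8.0
position: [0.5108, 0.3066, 0.25]
ee_rot: [0.098, 0.995, -0.0, -0.0]
ft_force: [0.8, -0.6, 0.5]
grip_width: -0.004
grasp_force: 0.0
```

Run:
```python
from h import *
st()
t=viewer.camera("top"); s=viewer.camera("side")
a=np.vstack([np.hstack([cv2.resize(i[y:y+50,x:x+50,::-1],None,fx=8,fy=8,interpolation=cv2.INTER_CUBIC) for i,x,y in ((t,280,140),(s,315,135))]),
 cv2.resize(np.hstack([t,s])[:,:,::-1],(800,200))])
cv2.imwrite("pics/p5.png",a)
```

```text
8.0 [0.51079201 0.30655444 0.25002972] 78.75470363343811 [-2.85414959e-04 -8.46110461e-04 -9.99999601e-01] [ 0.75324603 -0.64061802  0.50039382] -0.004077295049815303
```

View pics/p5.png

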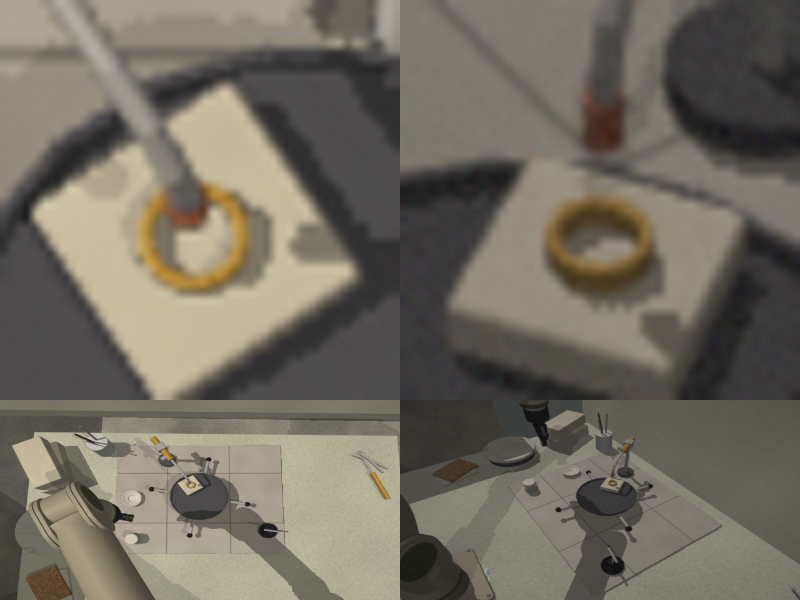

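The arm is clear. The ring is still at (194,238) and (200,243), and nothing else has moved.

```bash
python3 -c "from workcell import manip; print(manip.hand_in())"
```

```text
the job is handed in; nothing more can be done
None
```

I turned the turntable about 24.5° counter-clockwise by one spoke. By my camera estimate the ring is now under the torch tip to within about 1 mm, the arm is drawn back, and the job was handed in at about 8 s.

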